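# Offer a dry clay lid up over its box

### The job

The dry clay lid lying in its open plaster press mould has to be compared with its box: lift it out by its handle, carry it over the pots drying on the ware board, and hold it level over the oblong box on the banding wheel, centred on it and squared up with it, with its underside about 15 mm above the rim. Do not touch the box, because the wax on its rim is still wet, and leave the pots and everything else on the bench where they stand. The job finishes with you still holding the lid there, so that we can sight the gap all round: do not set it down or let go.

Things in the scene. Friction and masses are not known exactly. Their poses are not given: they have to be found in the camera images.
- lid: Oblong lid of pale dry clay, 0.3 kg, rigid, in the mould handle up; symmetric under half a turn. Origin: centre of its underside, z up. Tongue 104 x 66 mm (x by y), z 0-7; rounded plate 130 x 92, z 7-15. Strap handle along x: bar 70 long, 16 thick (y), z 31-49 (top), on two feet 16 mm square at x = -26 and +26, open between them.
- mould: White plaster press mould, a fixed block 190 x 152 mm (x by y), 50 high, on either side of the ware board. Origin: centre of its underside, on the bench. Its cavity, open at the top, has the lid's shape with 2 mm play: the lid's origin rests 35 mm above the mould's, its plate flush with the top face, only the handle standing out, long axis along the mould's x. It comes straight up.
- box: Oblong box of the same clay, open at the top, 130 x 92 mm with rounded corners (x by y, the outline of the lid's plate), 75 high, walls 10, 0.7 kg, loose near the middle of the banding wheel. Origin: centre of its underside; x along its long side, z up. Symmetric under half a turn. Not to be touched.
- box_rim (a point): Centre of the box's mouth, in the plane of its rim: 75 mm above the box's origin, about 141 mm above the bench. Axes as the box's.
- wheel: Banding wheel (hand turntable): dark fixed foot and a round aluminium head 200 mm across, its top 66 mm above the bench, that can turn if pushed. Origin: centre of the foot's underside, on the bench. It stands across the ware board from the mould.
- board: Plywood ware board 400 x 130 mm (own x by y) on two battens, fixed, its top 38 mm above the bench; it lies roughly along the robot's x between mould and wheel. Origin: centre of its underside on the bench, z up. Three pots stand on it; the highest reaches 158 mm above the bench.
- vase: Narrow-necked clay vase, 120 mm high, 72 mm across, on the ware board. Origin: centre of its underside. Leave alone.
- beaker: Clay beaker without handle, 98 mm high, 76 mm across, on the ware board. Origin: centre of its underside. Leave alone.
- bowl: Deep clay bowl, 80 mm high, 104 mm across, on the ware board. Origin: centre of its underside. Leave alone.
- round_jar: Round open clay jar without lid, 85 mm high, 100 mm across, standing towards the far edge on the robot's left; not the lid's partner. Origin: centre of its underside. Leave alone.
- rolling_pin: Wooden rolling pin, 390 mm long along its own y, 44 mm thick, lying towards the far edge of the bench. Origin: middle of its length, on the bench. Leave alone.
- pump_bottle: White plastic bottle, 60 mm across, 160 mm high, on the robot's left side of the bench. Origin: centre of its underside. Leave alone.
- stone: Flattish grey clay pebble, 80 mm across, 43 mm high, on the robot's right side of the bench. Origin: centre of its underside. Leave alone.
- brush: Broad flat brush, about 200 mm long, lying on the right side of the bench near the robot. Origin: its underside, on the bench. Leave alone.
Not all that is in view belongs to the job. What is shaped like the mould but turquoise is not meant.

How it is judged:
On the way, in this order (a step that is already met when the one before it is completed fails the run):
1. the lid has been lifted clear out of the mould's cavity in the fingers (z of lid in the frame of mould above 0.055 m and contact force between lid and the fingers above 1 N and contact force between lid and mould below 0.05 N), for 0.1 s.
2. the lid passes over the ware board, its underside higher than 120 mm above the bench (z of lid in the frame of board above 0.12 m and y of lid in the frame of board between -0.065 and 0.065 m and x of lid in the frame of board between -0.24 and 0.24 m), for 0.02 s.
At the end, for the whole second after the job is handed in: The lid is held still in the fingers, touching nothing else: underside 4 to 25 mm above the box's rim plane, centre within 7 mm of the mouth's centre, long sides parallel and lid level within 0.10 rad; the box has stayed within 10 mm of its place, in the middle of the wheel (20 mm) (contact force between lid and the fingers above 1 N and contact force between lid and box below 0.05 N and z of lid in the frame of box_rim between 0.004 and 0.025 m and horizontal distance between lid and box_rim below 0.007 m and angle between the x axis of lid and the x axis of box, either way round below 0.1 rad and angle between lid's own z axis and vertical below 0.1 rad and linear speed of lid below 0.02 m/s and angular speed of lid below 0.15 rad/s and horizontal distance between box and wheel below 0.02 m and distance of box from where it was at the start of the episode below 0.01 m); the arm keeps its last pose, push and grip.
It fails at once if the box is touched by the lid, the fingers or the arm (contact force between any of lid, the fingers, the arm and box above 0.3 N).
It fails at once if a pot on the ware board is knocked (moved more than 10 mm) (distance of any of vase, beaker, bowl from where it was at the start of the episode above 0.01 m).
It fails at once if something else on the bench is pushed away (the box or jar more than 10 mm, the rest more than 20 mm) (distance of any of box, round_jar from where it was at the start of the episode above 0.01 m or distance of any of rolling_pin, pump_bottle, stone, brush from where it was at the start of the episode above 0.02 m).
It also fails if it takes over 48 s, if anything falls off the work surface, if the arm or the gripper's body presses on something with over 40 N, if the wrist force passes 120 N, or if a joint passes its speed limit or range.

### The arm

A 6-joint arm with a two-finger parallel gripper is mounted at the origin on the work surface. World frame = base frame: x ahead of the robot, y to its left, z up, the work surface at z = 0. Lengths are in m, angles in rad, forces in N, time in s.
With the tool pointing down it reaches from about 0.3 to 0.875 m from the base axis. Payload 6.4 kg.
Tool frame: the origin (TCP) lies midway between the tips of the shut fingers; the grasp point (between the pads) lies 19 mm behind it; z points along the fingers, y is the direction in which the jaws open and shut (so a half turn about z gives the same grasp; the last joint's range is limited). The gripper opens to 85 mm and grips with 20 to 120 N. Pads are 22 mm wide; open, the fingers measure 114 mm over their backs; the gripper's body (76 mm by 85 mm) begins 54 mm behind the grasp point. The pads swing forward as they close: fully open they stand 13 mm farther back than shut.
Start: joints at [-1.412, 0.181, 1.607, -0, 1.354, -0.206], TCP at [0.205, -0.537, 0.231] pointing down, gripper open.
Joint ranges: [-2.99, 2.99], [-0.89, 2.07], [0.3, 2.58], [-1.14, 4.28], [0, 2.63], [-3.12, 3.12]. Speed limits (rad/s): [2.57, 2.57, 3.01, 3.14, 3.14, 3.14].

### API

Orientations are given as a unit quaternion [w, x, y, z].
In Python, from bench import ctrl gives the robot as it stands. The module is installed in compiled form; this text tells all that it offers.
- The arm moves only by the tool arm_command, never from a script. Its argument "plan" is one flat list of numbers, 4 for each row, row after row: the shift along the tool's x, y, z in mm, then the turn about the tool's z in rad. A call has 1 to 20 rows; each row shifts and turns the commanded pose from where the row before left it, along the tool's axes as they then stand; what a row does not reach is not made up. A row lasts 1/10 s, in which the tool goes at most 50 mm and 8.59 degrees, less where a joint would pass 70% of its speed; a pose out of reach is approached as far as the arm can. A call is refused whole if a number of a shift passes 50 or a number of a turn 0.15, either way. A call with a gripper value outside its range is refused whole. "grip" is the opening, from 0 (shut) to 1 (fully open), set as the call begins (left out, the last holds). The fingers move at their own pace and stop on an object; the grip force is fixed at half the most. Time passes only in rows, so rows that do not move let the fingers close. It gives the time, the measured TCP pose, the force and the opening at its end, in the units of the state.
- ctrl.get_obs(): the state, without advancing time (a new reading comes with each control period).
- ctrl.camera(name): name is "scene" or "top" or "wrist"; returns a dict with "color" (480x640x3 uint8, red, green, blue), "camera_matrix" (3x3 intrinsics, pixels), "eye" and "attitude" of the camera in the world; the wrist camera has in their place "T_tool_cam" (4x4, takes a point from camera to tool coordinates, whose origin is the TCP and whose axes are the flange's). Camera axes: x right, y up, looking along -z (the intrinsics and any distortion apply to the point x, -y, -z); pixel columns grow to the right and rows downward; lengths in m; the calibration is good to about 2 mm. A picture is of the moment at which its call begins: read the wrist's pose just before it. There is no depth.
- ctrl.hand_in(): hands the job in, once; it reports no verdict.
The state is a dict: "time_s": time; "q": joint angles; "dq": joint speeds; "joint_efforts": joint torques, N m; "eef_pos": TCP position; "eef_rot": TCP orientation; "wrist_force": force on the tool from outside, world axes, zero at the start; "torque": the same for the moment, N m; "opening": opening from 0.0 (shut) to 1.0 (fully open).
Only numpy, scipy, OpenCV 4.12 (cv2) and the standard library are available. Lean on these libraries where they do the work, as an engineer would, in place of code of your own. Each camera call takes 0.05 s, during which the arm holds its last target. There are 200 camera calls.

## Working session

There is one attempt and no reset: what is moved stays moved. The work goes in short steps, Python scripts to look and compute and a tool call to move; the robot and the scene stay as the last step left them, time stands still between calls to the robot, and variables do not carry over. Pictures are saved under pics/ and viewed, about 8 in all and at most 12, crops included, and the job is handed in when it is done.

Besides the shell and the picture viewer there is one more tool, called as name(argument=value, ...) on one line, values as JSON. arm_command: Moves the arm, as the interface text tells. Its arguments: {"type":"object","properties":{"plan":{"type":"array","items":{"type":"number"}},"grip":{"type":"number"}},"required":["plan"]}

```bash
mkdir -p pics; python3 - <<'E'
from bench import ctrl
import cv2,pickle
o=ctrl.get_obs();print(o)
d={}
for n in("scene","top"):
    c=ctrl.camera(n);d[n]=c
    cv2.imwrite(f"pics/{n}0.png",c["color"][:,:,::-1])
    print(n,[ (k,v) for k,v in c.items() if k!="color"])
pickle.dump(d,open("d.pkl","wb"))
E
```

```text
{'time_s': 0.0, 'q': array([-1.41229147e+00,  1.81576531e-01,  1.60798519e+00,  3.04990930e-05,
        1.35379267e+00, -2.06299143e-01]), 'dq': array([-2.28506879e-04,  2.52725550e-04, -1.26409658e-04,  5.55875263e-05,
       -6.84744726e-04, -4.07075435e-04]), 'joint_efforts': array([-7.97948833e-04, -4.44870222e+01, -3.51335192e+01, -3.97618742e-04,
        9.09355731e-03,  5.02036855e-06]), 'eef_pos': array([ 0.2050794 , -0.53660695,  0.23037522]), 'eef_rot': array([-8.80259882e-04,  9.83411043e-01,  1.81388933e-01,  3.59329562e-05]), 'wrist_force': array([ 0.1557334 ,  0.31651701, -0.47775746]), 'torque': array([ 0.00246532, -0.02183693,  0.02236137]), 'opening': 0.9979529086657087}
scene [('camera_matrix', array([[606.65122144,   0.        , 317.86823966],
       [  0.        , 606.65122144, 240.54315586],
       [  0.        ,   0.        ,   1.        ]])), ('eye', array([1.78824619e+00, 1.58834582e-03, 1.33308333e+00])), ('attitude', array([0.66212248, 0.27638003, 0.2815261 , 0.63714281]))]
top [('camera_matrix', array([[528.43485015,   0.        , 313.82299036],
       [  0.        , 528.43485015, 236.29830933],
       [  0.        ,   0.        ,   1.        ]])), ('eye', array([0.39057825, 0.0166201 , 1.60224631])), ('attitude', array([-0.70330418, -0.0190799 ,  0.02433257,  0.71021624]))]
```

View pics/top0.png

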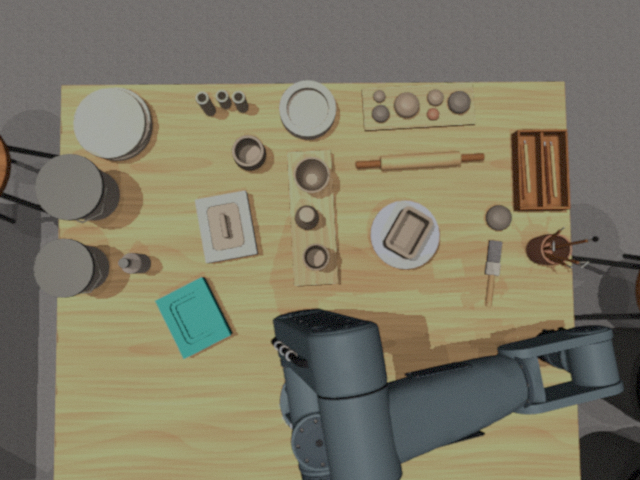

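View pics/scene0.png

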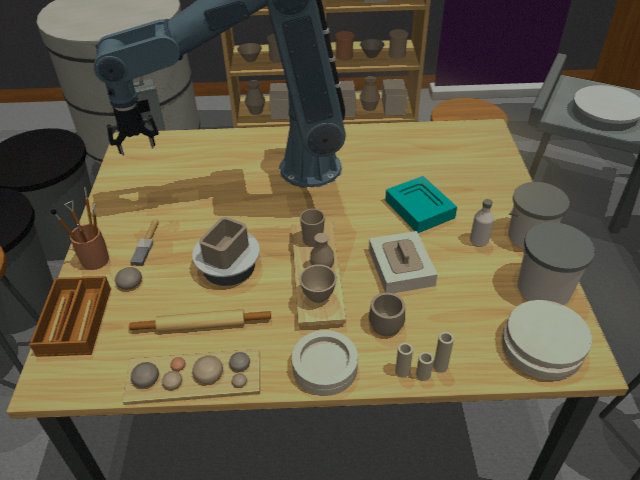

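The top view shows the mould with the lid at about (228,227) and the box on the wheel at (409,233). The pots stand on the board between them: bowl (312,175), vase (307,217) and beaker (316,257). Next I'll measure these.

```bash
cat > h.py <<'E'
import numpy as np,cv2,pickle
from scipy.spatial.transform import Rotation as R
def rot(q): return R.from_quat([q[1],q[2],q[3],q[0]])
def cast(c,uv,z,eye=None,Rm=None):
    uv=np.atleast_2d(np.asarray(uv,float)); K=c["camera_matrix"]
    eye=c["eye"] if eye is None else eye
    Rm=rot(c["attitude"]).as_matrix() if Rm is None else Rm
    d=np.c_[(uv[:,0]-K[0,2])/K[0,0],-(uv[:,1]-K[1,2])/K[1,1],-np.ones(len(uv))]@Rm.T
    return eye+d*((z-eye[2])/d[:,2])[:,None]
def rect(P):
    (c,s,a)=cv2.minAreaRect((P[:,:2]*1000).astype(np.float32))
    if s[0]<s[1]: s=s[::-1];a+=90
    a=(a+90)%180-90
    return np.round(c,1),np.round(s,1),round(float(np.radians(a)),3)
def blob(m,seed,r=60):
    n,l,st,ce=cv2.connectedComponentsWithStats(m.astype(np.uint8))
    d=[np.hypot(*(ce[i]-seed)) if i and st[i,4]>60 else 1e9 for i in range(n)]
    i=int(np.argmin(d)); b=(l==i).astype(np.uint8)
    cs,_=cv2.findContours(b,cv2.RETR_EXTERNAL,cv2.CHAIN_APPROX_NONE)
    return max(cs,key=cv2.contourArea)[:,0,:],st[i]
E
python3 - <<'E'
from h import *
d=pickle.load(open("d.pkl","rb"));c=d["top"];im=c["color"]
hsv=cv2.cvtColor(im,cv2.COLOR_RGB2HSV)
for n,u,v in(("mould",205,215),("lid",213,235),("lidhandle",227,227),("wheel",380,240),("boxrim",392,235),("boxin",409,235),("table",260,330),("board",300,190)):
    print(n,im[v,u],hsv[v,u])
H,S,V=cv2.split(hsv)
white=(S<45)&(V>120)
cm,st=blob(white,(228,227)); print("mould",st,rect(cast(c,cm,.05)))
cw,st=blob(white,(405,235)); P=cast(c,cw,.066); print("wheel",st,cv2.minEnclosingCircle((P[:,:2]*1000).astype(np.float32)))
a=cv2.resize(im[180:280,180:280],None,fx=4,fy=4,interpolation=cv2.INTER_CUBIC)
b=cv2.resize(im[185:285,355:455],None,fx=4,fy=4,interpolation=cv2.INTER_CUBIC)
cv2.imwrite("pics/crop1.png",np.hstack([a,b])[:,:,::-1])
for n,u,v,z in(("bowl",312,175,.118),("vase",307,217,.158),("beaker",316,257,.136)): print(n,cast(c,(u,v),z))
E
```

```text
mould [162 164 158] [ 40   9 164]
lid [164 151 137] [ 16  42 164]
lidhandle [79 73 61] [20 58 79]
wheel [164 165 171] [116  10 171]
boxrim [142 126 111] [ 15  56 142]
boxin [152 138 121] [ 16  52 152]
table [161 153 109] [ 25  82 161]
board [158 148 113] [ 23  73 158]
mould [ 195  191   62   72 2728] (array([517.9, 264.8]), array([191.6, 153.6]), 0.176)
wheel [ 371  201   69   68 2089] ((488.757568359375, -260.6427001953125), 100.85893249511719)
bowl [[0.65588541 0.00855895 0.118     ]]
vase [[0.53255598 0.02363501 0.158     ]]
beaker [[ 4.23094980e-01 -1.90577123e-04  1.36000000e-01]]
```

View pics/crop1.png

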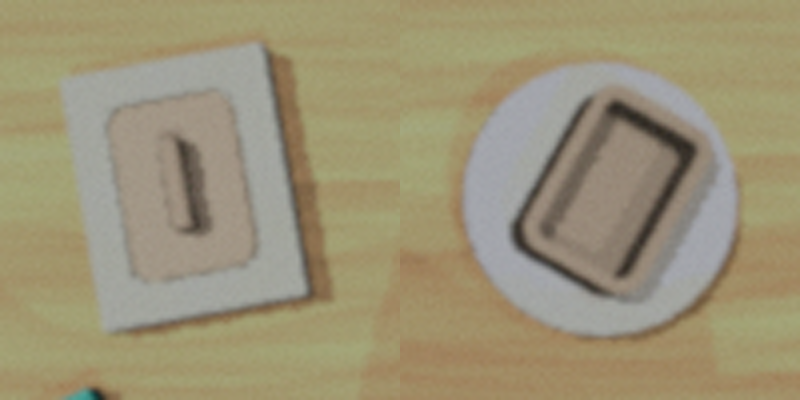

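```bash
python3 - <<'E'
from h import *
from bench import ctrl
d=pickle.load(open("d.pkl","rb"));c=d["top"]
hsv=cv2.cvtColor(cv2.bilateralFilter(c["color"],5,20,3),cv2.COLOR_RGB2HSV);H,S,V=cv2.split(hsv)
m=(S>36)&(S<70)&(V>112)
m[:200]=0;m[268:]=0;m[:,:378]=0;m[:,440:]=0
cb,st=blob(m,(409,233));print("box",st,rect(cast(c,cb,.141)))
m2=(S>28)&(S<75);m2[:195]=0;m2[260:]=0;m2[:,:200]=0;m2[:,250:]=0
cl,st=blob(m2,(226,227));print("lid",st,rect(cast(c,cl,.05)))
print(np.round(ctrl.camera("wrist")["T_tool_cam"],4))
E
```

```text
box [ 386  207   47   52 1170] (array([ 490.3, -258.2]), array([129.5,  93.6]), -0.519)
lid [ 207  202   38   49 1431] (array([518.4, 265. ]), array([134.1,  95.5]), 0.172)
[[ 1.000e-04  9.532e-01  3.023e-01  7.760e-02]
 [ 1.000e+00 -2.000e-04  4.000e-04 -1.000e-04]
 [ 5.000e-04  3.023e-01 -9.532e-01 -1.435e-01]
 [ 0.000e+00  0.000e+00  0.000e+00  1.000e+00]]
```

arm_command(plan=[33,-17,-11,0,33,-17,-11,0,33,-17,-11,0,33,-17,-11,0,33,-17,-11,0,33,-17,-11,0,33,-17,-11,0,33,-17,-11,0,33,-17,-11,0,33,-17,-11,0,0,0,0,0,0,0,0,0,0,0,0,0])

```text
time_s: 1.45
eef_pos: [0.4521, -0.261, 0.3405]
eef_rot: [-0.0, 0.983, 0.181, -0.001]
wrist_force: [-0.1, 0.1, -0.4]
opening: 0.998
```

```bash
cat >> h.py <<'E'
def wrist(ctrl,name):
    o=ctrl.get_obs();c=ctrl.camera("wrist")
    T=np.eye(4);T[:3,:3]=rot(o["eef_rot"]).as_matrix();T[:3,3]=o["eef_pos"]
    W=T@c["T_tool_cam"];c["eye"]=W[:3,3];Rm=W[:3,:3];q=R.from_matrix(Rm).as_quat();c["attitude"]=q[[3,0,1,2]]
    cv2.imwrite(f"pics/{name}.png",c["color"][:,:,::-1]);pickle.dump(c,open(name+".pkl","wb"))
    x=T[:3,0];print("t",round(o["time_s"],2),"tcp",np.round(o["eef_pos"],4),"xang",round(float(np.arctan2(x[1],x[0])),4),"tilt",np.round(T[:3,2],4),"open",round(o["opening"],3),"F",np.round(o["wrist_force"],2))
    return c
E
python3 - <<'E'
from h import *
from bench import ctrl
c=wrist(ctrl,"w1")
hsv=cv2.cvtColor(cv2.bilateralFilter(c["color"],5,20,3),cv2.COLOR_RGB2HSV);S=hsv[:,:,1];V=hsv[:,:,2]
print(c["camera_matrix"][0])
i=rot(c["attitude"]).as_matrix().T@(np.array([.49,-.258,.141])-c["eye"]);K=c["camera_matrix"]
print("predicted",K[0,2]+K[0,0]*i[0]/-i[2],K[1,2]-K[1,1]*i[1]/-i[2])
E
```

```text
t 1.45 tcp [ 0.4521 -0.261   0.3405] xang 0.3642 tilt [-1.2e-03  5.0e-04 -1.0e+00] open 0.998 F [-0.14  0.07 -0.42]
[405.9831731   0.        320.686807 ]
predicted 333.92793377034826 160.05100553589125
```

View pics/w1.png

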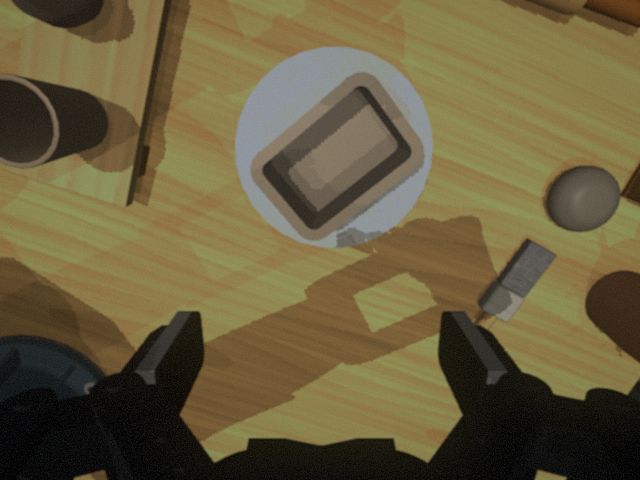

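The box rim is clearly visible, centred at about (338,156), close to the predicted (334,160). I'll measure it here and work out the move to the mould.

```bash
python3 - <<'E'
from h import *
c=pickle.load(open("w1.pkl","rb"));im=c["color"]
hsv=cv2.cvtColor(cv2.bilateralFilter(im,5,20,3),cv2.COLOR_RGB2HSV);H,S,V=cv2.split(hsv)
for u,v in((260,165),(300,215),(400,150),(355,82),(245,140),(400,90),(420,180),(350,235)):print((u,v),hsv[v,u])
for s0,v0 in((36,80),(42,80),(48,90)):
    m=(S>s0)&(S<85)&(V>v0)&(H<24)
    yy,xx=np.mgrid[:480,:640];m&=np.hypot(xx-334,yy-147)<95
    cb,st=blob(m,(338,155));print("box",st,rect(cast(c,cb,.141)))
w=(S<40)&(V>100);cw,st=blob(w,(334,147));P=cast(c,cw,.066);print("wheel",st,cv2.minEnclosingCircle((P[:,:2]*1000).astype(np.float32)))
a=0.3642;e=np.array([[np.cos(a),np.sin(a)],[np.sin(a),-np.cos(a)]])
for tgt in((.49,.255),(.518,.265)):print(e@(np.array(tgt)-[.4521,-.261])*1000)
E
```

```text
(260, 165) [ 16  62 135]
(300, 215) [18 66 50]
(400, 150) [20 65 59]
(355, 82) [ 17  63 122]
(245, 140) [105  23 156]
(400, 90) [104  18 153]
(420, 180) [104  18 155]
(350, 235) [ 26  18 102]
box [  251    72   173   168 13171] (array([ 489.6, -260.3]), array([130.2,  92.9]), -0.528)
box [  251    73   173   167 13072] (array([ 489.7, -260.2]), array([130. ,  92.3]), -0.529)
box [  251    73   172   167 12057] (array([ 489.7, -260. ]), array([129.5,  91.7]), -0.528)
wheel [  235    47   198   200 14176] ((487.96978759765625, -260.625244140625), 100.23143005371094)
[ 219.21427268 -468.65500387]
[ 248.9397441  -468.02544141]
```

arm_command(plan=[19,-39,0,0,19,-39,0,0,19,-39,0,0,19,-39,0,0,19,-39,0,0,19,-39,0,0,19,-39,0,0,19,-39,0,0,19,-39,0,0,19,-39,0,0,19,-39,0,0,10,-40,0,0,0,0,30,0.094,0,0,30,0.096,0,0,0,0,0,0,0,0])

```text
time_s: 3.1
eef_pos: [0.4902, 0.2546, 0.2812]
eef_rot: [0.0, 0.996, 0.088, -0.001]
wrist_force: [-0.6, -0.4, 0.3]
opening: 1.002
```

```bash
python3 - <<'E'
from h import *
from bench import ctrl
c=wrist(ctrl,"w2");im=c["color"]
K=c["camera_matrix"];i=rot(c["attitude"]).as_matrix().T@(np.array([.518,.265,.05])-c["eye"]);p=(K[0,2]+K[0,0]*i[0]/-i[2],K[1,2]-K[1,1]*i[1]/-i[2]);print(p)
hsv=cv2.cvtColor(cv2.bilateralFilter(im,5,20,3),cv2.COLOR_RGB2HSV);H,S,V=cv2.split(hsv)
w=(S<38)&(V>85);cw,st=blob(w,p);print("mould",st,rect(cast(c,cw,.05)))
yy,xx=np.mgrid[:480,:640];m=(S>38)&(S<85)&(abs(xx-p[0])<95)&(abs(yy-p[1])<95)
cl,st=blob(m,p);print("lid",st,rect(cast(c,cl,.05)))
E
```

```text
t 3.1 tcp [0.4902 0.2546 0.2812] xang 0.1757 tilt [-1.5e-03 -5.0e-04 -1.0e+00] open 1.002 F [-0.59 -0.41  0.27]
(np.float64(314.98567988489486), np.float64(163.72002842396347))
mould [ 227   52  125  209 6417] (array([513.9, 286.9]), array([188.1, 106.7]), 0.173)
lid [  251    69   146   190 20602] (array([512. , 253.8]), array([174.6, 127.9]), 0.224)
```

View pics/w2.png

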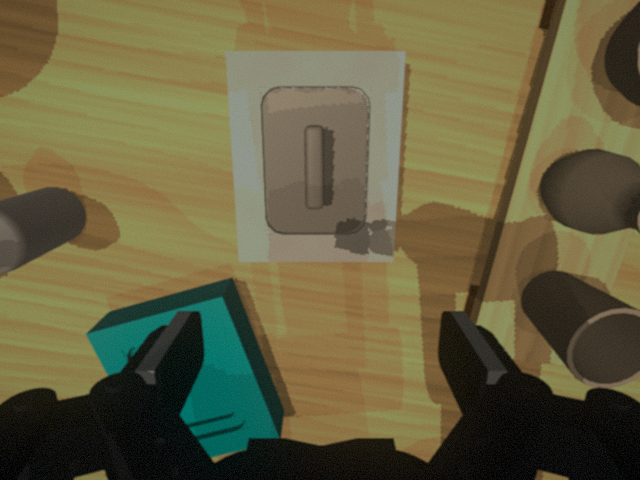

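The mould corners are at about (227,52), (405,51), (396,262) and (238,263). The handle top spans about (306,125) to (324,209).

```bash
python3 - <<'E'
from h import *
c=pickle.load(open("w2.pkl","rb"))
for n,uv,z in(("mould",[(227,52),(405,51),(396,262),(238,263)],.05),("lid",[(261,160),(370,160),(316,86),(316,235)],.05),("handle",[(306,126),(324,126),(324,208),(306,208)],.083)):
    P=cast(c,uv,z);print(n,P.mean(0).round(4),rect(P))
for ang,t in((.1757,(.518,.265)),):
    e=np.array([[np.cos(ang),np.sin(ang)],[np.sin(ang),-np.cos(ang)]]);print(e@(np.array(t)-[.4902,.2546])*1000)
E
```

```text
mould [0.5169 0.2634 0.05  ] (array([516.9, 263.9]), array([191. , 156.1]), 0.182)
lid [0.5194 0.2645 0.05  ] (array([517.4, 263.9]), array([106.5,  83.1]), 0.835)
handle [0.5186 0.2646 0.083 ] (array([518.6, 264.8]), array([68.3, 15.5]), 0.176)
[29.18989593 -5.38051817]
```

arm_command(plan=[15,-2,20,0,14,-3,35,0,0,0,35,0,0,0,35,0,0,0,30,0,0,0,25,0,0,0,20,0,0,0,15,0,0,0,10,0,0,0,0,0,0,0,0,0])

```text
time_s: 4.25
eef_pos: [0.5187, 0.2657, 0.0573]
eef_rot: [-0.0, 0.996, 0.087, 0.001]
wrist_force: [0.4, -0.7, -0.1]
opening: 1.003
```

arm_command(plan=[0,0,0,0,0,0,0,0,0,0,0,0,0,0,0,0,0,0,0,0,0,0,0,0,0,0,0,0,0,0,0,0,0,0,0,0,0,0,0,0,0,0,0,0,0,0,0,0], grip=0)

```text
time_s: 5.45
eef_pos: [0.518, 0.2656, 0.0566]
eef_rot: [-0.0, 0.996, 0.087, 0.0]
wrist_force: [-0.3, -0.2, 5.1]
opening: 0.172
```

arm_command(plan=[0,0,-3,0,0,0,-5,0,0,0,-7,0,0,0,-10,0,0,0,-15,0,0,0,-20,0,0,0,-30,0,0,0,-40,0,0,0,-40,0,0,0,-30,0,0,0,-20,0,0,0,-10,0,0,0,0,0,0,0,0,0])

```text
time_s: 6.85
eef_pos: [0.5172, 0.2654, 0.2854]
eef_rot: [0.0, 0.996, 0.087, -0.001]
wrist_force: [-0.6, -0.1, -4.3]
opening: 0.176
```

```bash
python3 - <<'E'
from h import *
from bench import ctrl
c=wrist(ctrl,"w3")
E
```

```text
t 6.85 tcp [0.5172 0.2654 0.2854] xang 0.1748 tilt [-1.3e-03 -4.0e-04 -1.0e+00] open 0.176 F [-0.57 -0.14 -4.31]
```

View pics/w3.png

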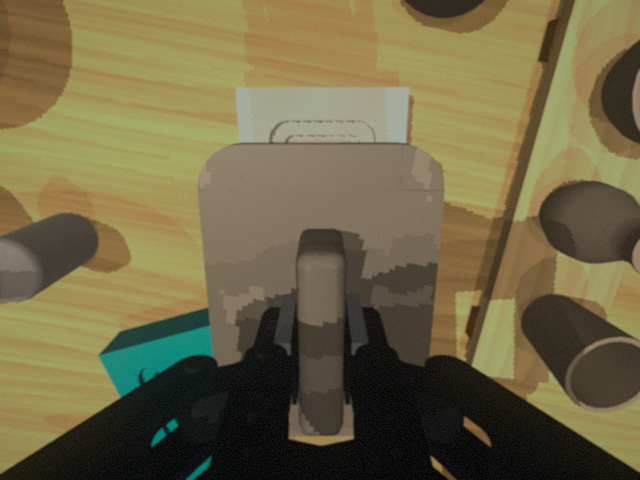

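The lid hangs square in the fingers. Its front edge is at row 143 and its sides at columns 200 and 443, symmetric about the image centre. Next I'll check its offset in the hand and plan the carry.

```bash
python3 - <<'E'
from h import *
from bench import ctrl
o=ctrl.get_obs();print(o["q"].round(3))
c=pickle.load(open("w3.pkl","rb"));T=ctrl.camera("wrist")["T_tool_cam"]
P=cast(c,[(230,143),(320,143),(412,143),(199,195),(443,195),(207,320),(435,320)],.0066,T[:3,3],T[:3,:3]);print((P*1000).round(1))
a=.1748;e=np.array([[np.cos(a),np.sin(a)],[np.sin(a),-np.cos(a)]])
print(e@(np.array([.4897,-.2600])-[.5172,.2654])*1000)
E
```

```text
[0.27  0.156 1.527 0.    1.461 1.666]
[[ 65.7 -33.    6.6]
 [ 65.7  -0.4   6.6]
 [ 65.7  32.8   6.6]
 [ 46.7 -45.9   6.6]
 [ 46.7  45.7   6.6]
 [ -6.  -47.3   6.6]
 [ -6.   47.2   6.6]]
[-118.45387547  512.61105078]
```

arm_command(plan=[-3,15,0,0,-7,30,0,0,-9,40,0,0,-9,40,0,0,-9,40,0,0,-9,40,0,0,-9,40,0,0,-9,40,0,0,-9,40,0,0,-9,40,0,0,-9,40,0,0,-9,40,0,0,-9,40,0,0,-6,18,0,0,-3,10,0,0,0,0,0,0,0,0,0,0])

```text
time_s: 8.65
eef_pos: [0.4905, -0.2593, 0.2859]
eef_rot: [-0.001, 0.996, 0.087, -0.0]
wrist_force: [-0.3, -0.1, -2.8]
opening: 0.175
```

arm_command(plan=[0,0,0,0.05,0,0,0,0.1,0,0,0,0.1,0,0,0,0.1,0,0,0,0.1,0,0,0,0.1,0,0,0,0.1,0,0,0,0.05,0,0,0,0,0,0,0,0,0,0,0,0])

```text
time_s: 9.75
eef_pos: [0.4909, -0.2594, 0.2864]
eef_rot: [-0.0, 0.966, -0.259, 0.0]
wrist_force: [-0.4, -0.5, -3.7]
opening: 0.175
```

```bash
python3 - <<'E'
from h import *
from bench import ctrl
c=wrist(ctrl,"w4")
o=ctrl.get_obs();t=rot(o["eef_rot"]).inv().apply(np.array([.4897,-.26,.177])-o["eef_pos"]);print("to go (tool mm)",(t*1000).round(1))
E
```

```text
t 9.75 tcp [ 0.4909 -0.2594  0.2864] xang -0.5232 tilt [ 1.e-04  0.e+00 -1.e+00] open 0.175 F [-0.43 -0.51 -3.67]
to go (tool mm) [ -0.9   0.9 109.4]
```

View pics/w4.png

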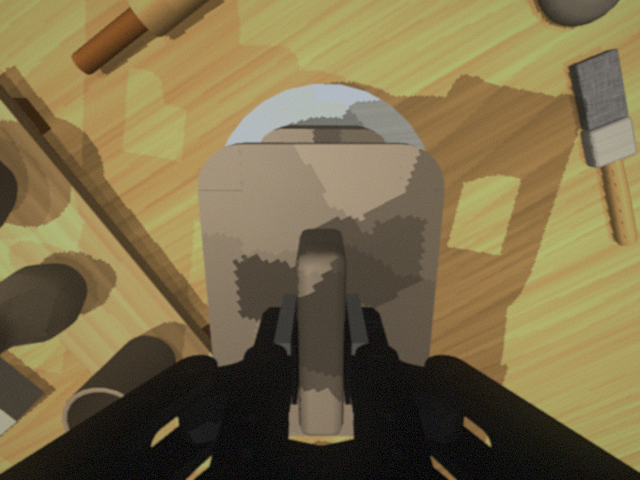

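The lid sits exactly as before in the hand, at the same pixels. The box's front rim shows parallel beyond it at row 126, roughly centred at column 325. I'll descend now.

arm_command(plan=[-1,1,5,0,0,0,12,0,0,0,20,0,0,0,20,0,0,0,18,0,0,0,12,0,0,0,8,0,0,0,6,0,0,0,4,0,0,0,3,0,0,0,0,0,0,0,0,0,0,0,0,0])

```text
time_s: 11.1
eef_pos: [0.4896, -0.2606, 0.1788]
eef_rot: [0.0, 0.966, -0.26, 0.0]
wrist_force: [-0.6, -0.1, -3.0]
opening: 0.171
```

```bash
python3 - <<'E'
from h import *
from bench import ctrl
wrist(ctrl,"w5")
s=ctrl.camera("scene")["color"][170:330,160:320];t=ctrl.camera("top")["color"][180:300,350:470]
f=lambda a:cv2.resize(a,(400,400),interpolation=cv2.INTER_CUBIC)
cv2.imwrite("pics/fin.png",np.hstack([f(s),f(t)])[:,:,::-1])
E
```

```text
t 11.1 tcp [ 0.4896 -0.2606  0.1788] xang -0.5252 tilt [ 7.e-04 -6.e-04 -1.e+00] open 0.171 F [-0.62 -0.05 -3.04]
```

View pics/fin.png

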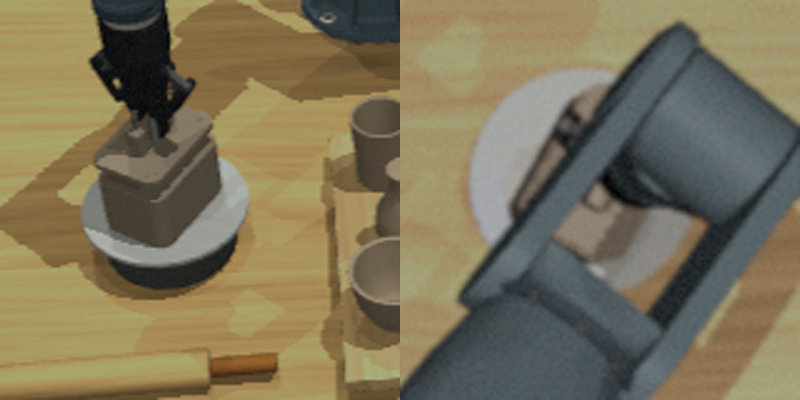

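View pics/w5.png

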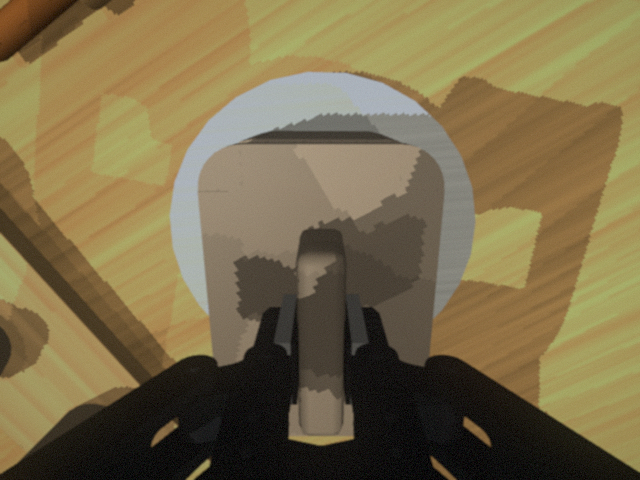

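The lid is held over the box, parallel and centred, with a visible gap. Its underside is at about 0.157 m, which is 16 mm above the rim. I'll do a last stillness check and hand in.

```bash
python3 - <<'E'
from bench import ctrl
import numpy as np
o=ctrl.get_obs();print(o["time_s"],o["eef_pos"].round(4),abs(o["dq"]).max(),o["wrist_force"].round(2),o["opening"])
print(ctrl.hand_in())
E
```

```text
11.25 [ 0.4895 -0.2606  0.1786] 0.001952506101772538 [ 0.24 -0.14 -3.48] 0.17455940196735692
the job is handed in; nothing more can be done
None
```

I lifted the lid straight up out of the mould by its handle, carried it over the pots and handed in the job with the lid still held over the box. The hand-in gives no verdict, so these results are my own measurements. The simulated clock read 11.25 s of the 48 s.

**Last checks**
- **Position:** the gripper was at (0.4895, -0.2606) m. The box's mouth measured (0.490, -0.260) from the wrist camera and (0.490, -0.258) from the top camera. That puts the lid about 1–2 mm off centre.
- **Angle:** the lid was at -0.525 rad. The box measured -0.519 to -0.528 rad, and the tool was tilted about 0.001 rad.
- **Height:** the underside was about 16 mm above the rim.
- **Grip and stillness:** the wrist force was about 3.5 N, which fits the lid's weight. The arm was still, with joint speeds under 0.002 rad/s.
- **Carry height:** the underside crossed the pots at about 0.26 m; the highest pot reaches 0.158 m.

**Where checks fell short**
- One colour-mask reading of the mould and lid from the wrist camera failed, because the mask was broken by shadows. I used corners read from the same picture instead, and they agreed with the top view to about 2 mm.
- The box could not be re-measured at the end because the lid and arm hide it. The final centring rests on its earlier position; in the last views the box and wheel showed no sign of having moved.

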